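# Wind the timer, then hold a root-tip squash under the spring press

### The job

A root-tip squash lies under its cover glass on the sprung bed of the small bench press. First wind the timer's dial anticlockwise, grasp by grasp, until it is fully wound at its end stop; only then press the squash: with the loose pressing block set in the press window, push it down against the spring until its flange lies firmly on both brass stop bars. Finish while still holding it pressed down (do not let go: the spring would lift it), and leave the two stain bottles behind the press, the dish and the forceps where they are.

Things in the scene. Friction and masses are not known exactly. Their poses are not given: they have to be found in the camera images.
- press: Squash press, screwed to the worktop: grey base 130 (x) x 96 (y) x 12 mm, four pillars, aluminium guide plate 114 x 78 mm with its top 58 mm above the worktop. In it a rectangular window 84 (along the press's x) x 40 mm (y) with a 2.5 mm lead-in chamfer; below it a dark sprung bed with the glass slide. Origin: centre of the base's underside; z up.
- press_mouth (a point): Centre of the press window at the height of the top of the two brass stop bars, 61 mm above the worktop. Axes as the press: x along the window's long side. The bars (60 x 8 mm, 3 mm proud of the guide plate) lie along the window's long sides, 29.5 mm either side of the middle.
- press_stops: The two brass stop bars on the guide plate (fixed to it); the hard stop for the block's flange; a downward push of 15 to 20 N holds the flange firmly on them. Origin and axes as press.
- press_bed (a joint): How far the sprung bed is pushed down, in m: 0 at rest (glass 43 mm above the worktop, 18 mm below the tops of the stop bars); about 0.008 when the block's flange lies on the stop bars. Spring: about 5 N to start moving and 10 N at 0.008, pushing up; the weight of the block alone does not move it.
- press_block: Loose pressing block, 0.28 to 0.42 kg: orange pad 60 x 28 x 4 mm, above it an aluminium foot 80 (x) x 36 (y) mm up to 26 mm, flange 88 x 72 mm from 26 to 34 mm, black grip on top. Origin: centre of the pad's underside; z up. Foot fits the window with 2 mm play each side, either way round. It touches the glass with its origin 18 mm below press_mouth; pressed home, 26 mm below it.
- block_grip (a point): Centre of the block's black upright grip, 55 mm above the block's origin. The grip is 46 (block's x) x 24 (y) x 42 mm, from the flange's top (34 mm) to 76 mm. Grasp it across the 24 mm, fingertips resting on the flange.
- timer: Wind-up lab timer: cream body 62 x 68 x 26 mm standing firmly on grip feet (it does not slip), with a blue dial on top: disc 52 mm in diameter from 26.5 to 31 mm height, and in its middle a round knob 21 mm in diameter from 31 to 45 mm height. Origin: centre of the underside; the dial's axis is vertical through it.
- timer_dial (a joint): Angle of the timer's dial in rad: it grows anticlockwise seen from above, which winds the timer; 5.24 is the end stop (fully wound), where it starts is about 1.6 to 2.6. It stays where it is left and turns with about 0.03 N m.
- bottle_violet: Dropper bottle of violet stain with a black dropper, 34 mm across, 107 mm tall, behind the press: leave alone. Origin: centre of its underside.
- bottle_safra: Dropper bottle of red stain with a black dropper, 34 mm across, 107 mm tall, behind the press: leave alone. Origin: centre of its underside.
- petri_bottom: Open dish with amber agar, 86 mm across, 13 mm high, nearer the robot than the press: leave alone. Origin: centre of its underside.
- forceps: Steel forceps lying flat, 135 x 15 x 7 mm, nearer the robot than the press: leave alone. Origin: centre of its underside.
Mind the look-alikes: they are no part of the job. Leave any red look-alike of the press_block alone. There is more than one size of the timer; the one meant has the size given above.

How it is judged:
On the way, in this order (a step that is already met when the one before it is completed fails the run):
1. the timer's dial is wound up to its end stop (value of joint timer_dial above 5.05 rad), for 0.2 s.
2. the block is pressed down on to both stop bars against the spring (value of joint press_bed above 0.0065 m and z of press_block in the frame of press_mouth below -0.024 m and horizontal distance between press_block and press_mouth below 0.005 m and angle between press_block's own z axis and vertical below 0.03 rad and contact force between press_block and press_stops above 1 N and contact force between the fingers and press_block above 1 N), for 0.3 s.
At the end, for the whole second after the job is handed in: Fingers still press on the block (over 1 N); it is in the window (5 mm, tilt 0.03 rad), flange on the stop bars (over 1 N, origin 24 mm or more below press_mouth), bed down 6.5 of 8 mm or more and still; dial at 5.05 rad or more. All through the last second (all of step 2 and velocity of joint press_bed below 0.005 m/s and value of joint timer_dial above 5.05 rad); the arm keeps its last pose, push and grip.
It fails at once if a bottle, the dish or the forceps is shoved or knocked over (distance of any of bottle_violet, bottle_safra, petri_bottom, forceps from where it was at the start of the episode above 0.02 m or angle between any of bottle_violet, bottle_safra's own z axis and vertical above 0.35 rad).
It also fails if it takes over 67 s, if anything falls off the work surface, if the arm or the gripper's body presses on something with over 40 N, if the wrist force passes 120 N, or if a joint passes its speed limit or range.

### The arm

A 6-joint arm with a two-finger parallel gripper is mounted at the origin on a cart in front of the work surface, level with it; the furniture and walls round the work are solid. World frame = base frame: x ahead of the robot, y to its left, z up, the work surface at z = 0. Lengths are in m, angles in rad, forces in N, time in s.
With the tool pointing down it reaches from about 0.3 to 0.875 m from the base axis. Payload 6.4 kg.
Tool frame: the origin (TCP) lies at the very end of the fingers, on their centre line; the grasp point (between the pads) lies 19 mm behind it; z points along the fingers, y is the line along which they close (so a half turn about z gives the same grasp; the last joint's range is limited). The gripper opens to 85 mm and grips with 20 to 120 N. Pads are 22 mm wide; open, the fingers measure 114 mm over their backs; the gripper's body (76 mm by 85 mm) begins 54 mm behind the grasp point. The pads swing forward as they close: fully open they stand 13 mm farther back than shut.
Start: joints at [1.13, 0.181, 1.607, -0, 1.354, -0.206], TCP at [0.134, 0.559, 0.231] pointing down, gripper open.
Joint ranges: [-2.99, 2.99], [-0.89, 2.07], [0.3, 2.58], [-1.14, 4.28], [0, 2.63], [-3.12, 3.12]. Speed limits (rad/s): [2.57, 2.57, 3.01, 3.14, 3.14, 3.14].

### API

Orientations are given as a unit quaternion [w, x, y, z].
In Python, from bench import ctrl gives the robot as it stands.
- The arm moves only by the tool jog_arm, never from a script. Its argument "series" is a list that holds one entry, the list of rows, each a list of 7 numbers: the shift along the tool's x, y, z in mm, then the turn, a rotation vector about the tool's x, y, z in rad, then the finger opening in mm, from 0 to 85.4. In form: [[[tx, ty, tz, rx, ry, rz, gripper], ...]]. A call has exactly 10 rows; each row shifts and turns the commanded pose from where the row before left it, along the tool's axes as they then stand; what a row does not reach is not made up. A row lasts 1/10 s, in which the tool goes at most 50 mm and 8.59 degrees, less where a joint would pass 70% of its speed; a pose out of reach is approached as far as the arm can. A call with a gripper value outside its range is refused whole. The fingers move at their own pace and stop on an object; the grip force is fixed at half the most. Time passes only in rows, so rows that do not move let the fingers close, or fill a call up. It gives the time, the measured TCP pose, the force, the opening and the grip force at its end, in the units of the state.
- ctrl.get_obs(): the state, without advancing time (a new reading comes with each control period).
- ctrl.camera(name): name is "scene" or "top" or "wrist"; returns a dict with "frame" (480x640x3 uint8, blue, green, red), "z_map" (480x640 float32, m along the optical axis (not along the pixel's ray), 0 where there is no reading), "fx", "fy", "cx", "cy" (pixels), "xyz" and "rotation" of the camera in the world. Camera axes: x right, y down, z forward; pixel columns grow to the right and rows downward; lengths in m; the calibration is good to about 2 mm. A picture is of the moment at which its call begins.
- ctrl.hand_in(): hands the job in; it is judged then, once.
The state is a dict: "time_s": time; "q": joint angles; "dq": joint speeds; "joint_efforts": joint torques, N m; "eef_pos": TCP position; "eef_rot": TCP orientation; "wrist_force": force on the tool from outside, world axes, zero at the start; "torque": the same for the moment, N m; "opening": opening from 0.0 (shut) to 1.0 (fully open); "grasp_force": force on a finger pad.
Only numpy, scipy, OpenCV 4.12 (cv2) and the standard library are available. Lean on these libraries where they do the work, as an engineer would, in place of code of your own. Each camera call takes 0.05 s, during which the arm holds its last target. There are 200 camera calls.

## Working session

There is one attempt and no reset: what is moved stays moved. The work goes in short steps, Python scripts to look and compute and a tool call to move; the robot and the scene stay as the last step left them, time stands still between calls to the robot, and variables do not carry over. Pictures are saved under pics/ and viewed, at most 10 in all, crops included, and the job is handed in when it is done.

Besides the shell and the picture viewer there is one more tool, called after "Call:" by a JSON object that holds its "api" and its "payload". jog_arm: Moves the arm, as the interface text tells. Its arguments: {"type":"object","properties":{"series":{"type":"array"}},"required":["series"]}

```bash
ls; mkdir -p pics
cat > h.py <<'E'
import numpy as np, cv2, pickle
from bench import ctrl
def grab(n,tag):
    c=ctrl.camera(n); cv2.imwrite(f'pics/{tag}.png',c['frame']); pickle.dump(c,open(f'pics/{tag}.pkl','wb')); return c
def load(tag): return pickle.load(open(f'pics/{tag}.pkl','rb'))
def cloud(c):
    v,u=np.mgrid[0:480,0:640]; z=c['z_map']
    P=np.stack([(u-c['cx'])/c['fx']*z,(v-c['cy'])/c['fy']*z,z],-1)
    W=P@np.array(c['rotation']).T+np.array(c['xyz']); W[z==0]=np.nan; return W
def ray(c,u,v,h):
    d=np.array(c['rotation'])@np.array([(u-c['cx'])/c['fx'],(v-c['cy'])/c['fy'],1]); o=np.array(c['xyz'])
    return o+d*(h-o[2])/d[2]
E
python3 - <<'E'
from h import *
for n in ('top','scene'):
    c=grab(n,n+'0'); print(n,c['xyz'],np.round(c['rotation'],3),c['fx'])
print(ctrl.get_obs())
E
```

```text
pics
top [0.41352965 0.23125989 0.92022761] [ 0.045 -0.697  0.714 -0.056] 479.63523475208046
scene [ 0.16013237 -0.15402962  0.71739002] [-0.303  0.863 -0.383  0.132] 464.34500780358917
{'time_s': 0.1, 'q': array([ 1.12968000e+00,  1.81472839e-01,  1.60793019e+00, -8.49766752e-07,
        1.35380003e+00, -2.06298288e-01]), 'dq': array([ 2.26040759e-04, -1.01849976e-03, -1.68598128e-03, -3.73536150e-04,
       -3.37564281e-04,  2.37705179e-06]), 'joint_efforts': array([ 3.31277588e-04, -4.45877051e+01, -3.52237952e+01, -2.02040919e-04,
        4.20942146e-03,  3.34413312e-05]), 'eef_pos': array([0.13354367, 0.55875504, 0.2304601 ]), 'eef_rot': array([-2.55729058e-04,  1.17139331e-01,  9.93115164e-01, -7.63516589e-04]), 'wrist_force': array([ 0.91460874, -0.2729643 , -1.01138567]), 'torque': array([ 0.02778556, -0.01387006, -0.08206906]), 'grasp_force': 0.0, 'opening': 1.0007830142402154}
```

View pics/top0.png

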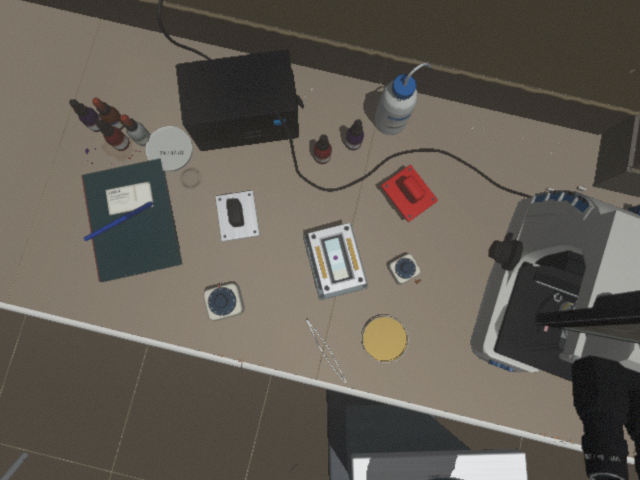

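View pics/scene0.png

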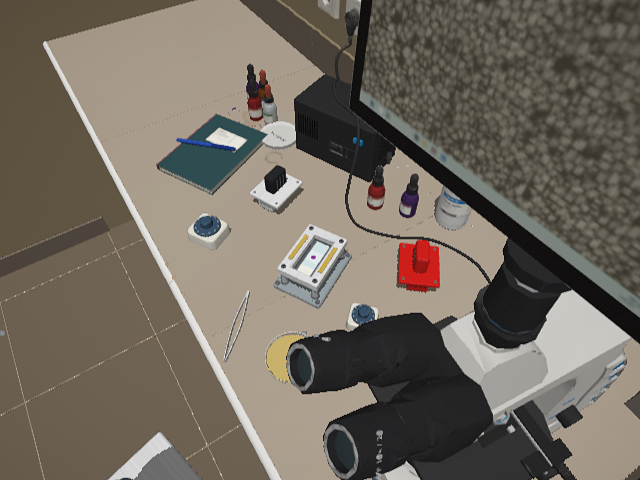

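The top view shows the large timer at about (223,301), a small look-alike at (404,267), the block with black grip at (237,214), the press at (337,260), and the red look-alike at (409,193). The dish is at (385,338) and the forceps at (327,350). The scene view agrees. "rotation" is a quaternion.

```bash
sed -i "s/np.array(c\['rotation'\])/rot(c)/g; 2a from scipy.spatial.transform import Rotation as R\ndef rot(c):\n    q=c['rotation']; return R.from_quat([q[1],q[2],q[3],q[0]]).as_matrix()" h.py
python3 - <<'E'
from h import *
c=load('top0'); W=cloud(c); f=c['frame']; hsv=cv2.cvtColor(f,cv2.COLOR_BGR2HSV)
for n,u,v in [('timer',223,301),('small',404,267),('block',237,214),('press',337,260),('red',409,193),('dish',385,338),('bottR',322,150),('bottV',355,136),('forceps',327,350),('worktop',280,250),('box',240,100)]:
    print(n,np.round(W[v,u],3))
def rect(m,h,name):
    m=m.astype(np.uint8)*255
    cs=cv2.findContours(m,cv2.RETR_EXTERNAL,cv2.CHAIN_APPROX_NONE)[0]
    k=max(cs,key=cv2.contourArea)[:,0]
    P=np.array([ray(c,u,v,h)[:2] for u,v in k],np.float32)
    r=cv2.minAreaRect(P*1000); print(name,np.round(r[0],1),np.round(r[1],1),round(r[2],1)); return P
def roi(u0,u1,v0,v1):
    m=np.zeros((480,640),bool); m[v0:v1,u0:u1]=1; return m
z=W[...,2]
rect(roi(205,270,180,250)&(z>.055),.076,'grip')
rect(roi(205,270,180,250)&(z>.02),.034,'flange')
rect(roi(195,255,275,330)&(z>.012)&(z<.5),.026,'tbody')
m=roi(195,255,275,330)
rect(m&(hsv[...,0]>90)&(hsv[...,0]<130)&(hsv[...,1]>90),.031,'dial')
rect(m&(z>.038),.045,'knob')
rect(roi(300,375,215,310)&(z>.045),.058,'plate')
y=roi(300,375,215,310)&(hsv[...,0]>12)&(hsv[...,0]<32)&(hsv[...,1]>100)
cs=cv2.findContours(y.astype(np.uint8)*255,cv2.RETR_EXTERNAL,cv2.CHAIN_APPROX_NONE)[0]
for k in cs:
    if cv2.contourArea(k)>30:
        r=cv2.minAreaRect(np.array([ray(c,u,v,.061)[:2]*1000 for u,v in k[:,0]],np.float32));print('bar',r)
o=ctrl.get_obs();w,x,yy,zz=o['eef_rot'];print(R.from_quat([x,yy,zz,w]).as_matrix().round(3))
E
```

```text
timer [0.439 0.385 0.045]
small [0.494 0.052 0.034]
block [0.592 0.355 0.074]
press [0.509 0.177 0.043]
red [0.627 0.042 0.065]
dish [0.363 0.089 0.004]
bottR [0.712 0.199 0.064]
bottV [0.74  0.136 0.059]
forceps [0.344 0.198 0.   ]
worktop [ 0.536  0.284 -0.003]
box [0.779 0.341 0.138]
grip [596.8 360.3] [48.9 25.6] 8.6
flange [598.7 361.7] [88.4 72. ] 8.0
tbody [440.1 389. ] [60.5 67. ] 12.6Traceback (most recent call last):
  File "<stdin>", line 18, in <module>
  File "<stdin>", line 8, in rect
ValueError: max() iterable argument is empty
```

Run:
```python
from h import *
c=load('top0'); W=cloud(c); f=c['frame']; hsv=cv2.cvtColor(f,cv2.COLOR_BGR2HSV)
z=W[...,2]
def rect(m,h,name,amin=30):
    for k in cv2.findContours(m.astype(np.uint8)*255,cv2.RETR_EXTERNAL,cv2.CHAIN_APPROX_NONE)[0]:
        if cv2.contourArea(k)>amin:
            r=cv2.minAreaRect(np.array([ray(c,u,v,h)[:2]*1000 for u,v in k[:,0]],np.float32))
            print(name,np.round(r[0],1),np.round(r[1],1),round(r[2],1))
def roi(u0,u1,v0,v1):
    m=np.zeros((480,640),bool); m[v0:v1,u0:u1]=1; return m
print(hsv[301,223],hsv[305,215],hsv[262,322],hsv[255,350])
m=roi(195,255,275,330)
rect(m&(hsv[...,2]<110)&(z>.015),.031,'dial')
rect(m&(z>.036),.045,'knob')
p=roi(300,375,215,310)
rect(p&(z>.045),.058,'plate')
rect(p&(hsv[...,0]>10)&(hsv[...,0]<32)&(hsv[...,1]>100)&(z>.05),.061,'bar')
rect(p&(z<.052)&(z>.03),.055,'window',200)
rect(roi(300,360,310,390)&(hsv[...,2]>150),.005,'forceps',10)
o=ctrl.get_obs();w,x,yy,zz=o['eef_rot'];print(R.from_quat([x,yy,zz,w]).as_matrix().round(3))
```

```text
[105  62  82] [106  64  76] [ 20 125 171] [ 20  14 161]
dial [440.3 390.4] [49.7 49.3] 88.6
knob [439.4 389.3] [21.9 22.6] 44.4
plate [511.1 178.9] [114.2  78.4] 13.1
bar [504.1 206.9] [56.5  5.7] 12.5
bar [517.  149.6] [56.7  6.3] 12.7
window [511.5 178.8] [83.  39.3] 13.2
forceps [281.1 197.5] [110.3  11.6] 75.4
forceps [385.5 226.4] [35.8  8.7] 37.6
[[-0.973  0.233 -0.001]
 [ 0.233  0.973 -0.001]
 [ 0.    -0.002 -1.   ]]
```

Call:
{"api": "jog_arm", "payload": {"series": [[[-33.8, -9.3, 6, 0, 0, 0, 45], [-33.8, -9.3, 6, 0, 0, 0, 45], [-33.8, -9.3, 6, 0, 0, 0, 45], [-33.8, -9.3, 6, 0, 0, 0, 45], [-33.8, -9.3, 6, 0, 0, 0, 45], [-33.8, -9.3, 6, 0, 0, 0, 45], [-33.8, -9.3, 6, 0, 0, 0, 45], [-33.8, -9.3, 6, 0, 0, 0, 45], [-33.8, -9.3, 6, 0, 0, 0, 45], [-33.8, -9.3, 6, 0, 0, 0, 45]]]}}

```text
time_s: 1.1
eef_pos: [0.4417, 0.3892, 0.1706]
eef_rot: [-0.0, 0.117, 0.993, -0.0]
wrist_force: [0.6, -0.4, 0.7]
opening: 0.522
grasp_force: 0.0
```

Call:
{"api": "jog_arm", "payload": {"series": [[[0, 0, 0, 0, 0, 0.14, 45], [0, 0, 0, 0, 0, 0.14, 45], [0, 0, 0, 0, 0, 0.14, 45], [0, 0, 0, 0, 0, 0.14, 45], [0, 0, 0, 0, 0, 0.14, 45], [0, 0, 0, 0, 0, 0.14, 45], [0, 0, 0, 0, 0, 0.14, 45], [0, 0, 0, 0, 0, 0.14, 45], [0, 0, 0, 0, 0, 0.14, 45], [0, 0, 0, 0, 0, 0.14, 45]]]}}

```text
time_s: 2.1
eef_pos: [0.4405, 0.39, 0.1707]
eef_rot: [-0.0, 0.731, 0.682, -0.001]
wrist_force: [0.2, -0.3, 0.1]
opening: 0.53
grasp_force: 0.0
```

Call:
{"api": "jog_arm", "payload": {"series": [[[0, 0, 0, 0, 0, 0.14, 45], [0, 0, 0, 0, 0, 0.14, 45], [0, 0, 0, 0, 0, 0.14, 45], [0, 0, 0, 0, 0, 0.14, 45], [0, 0, 0, 0, 0, 0.14, 45], [0, 0, 0, 0, 0, 0.14, 45], [0, 0, 0, 0, 0, 0.14, 45], [0, 0, 0, 0, 0, 0.14, 45], [0, 0, 0, 0, 0, 0.14, 45], [0, 0, 0, 0, 0, 0, 45]]]}}

```text
time_s: 3.1
eef_pos: [0.4405, 0.39, 0.1708]
eef_rot: [0.0, 0.992, 0.122, -0.0]
wrist_force: [-0.2, 0.0, 0.2]
opening: 0.527
grasp_force: 0.0
```

```bash
cat >> h.py <<'E'
def tool():
    o=ctrl.get_obs(); w,x,y,z=o['eef_rot']; return R.from_quat([x,y,z,w]).as_matrix(), np.array(o['eef_pos'])*1000, o
def need(target_mm, yaw_close_deg=None):
    M,p,o=tool(); print('t',round(o['time_s'],2),'p',p.round(1),'z',M[:,2].round(4),'q',np.round(o['q'],2),'F',np.round(o['wrist_force'],1),'T',np.round(o['torque'],2),'open',round(o['opening']*85.4,1),'gf',round(o['grasp_force'],1))
    print('tool shift mm',(M.T@(np.array(target_mm)-p)).round(1))
    a=np.degrees(np.arctan2(M[1,1],M[0,1])); print('close yaw deg',a.round(2))
    if yaw_close_deg is not None:
        d=(yaw_close_deg-a+90)%180-90; T=np.array([[0,0,0]]); print('rz',-np.radians(d).round(4))
E
python3 - <<'E'
from h import *
need([440,390,170]); grab('wrist','w1')
E
```

```text
t 3.1 p [440.5 390.  170.8] z [-8.e-04 -4.e-04 -1.e+00] q [0.52 0.27 1.63 0.   1.25 1.85] F [-0.2  0.   0.2] T [-0.04  0.05  0.01] open 45.0 gf 0.0
tool shift mm [-0.5 -0.1  0.8]
close yaw deg -75.93
```

View pics/w1.png

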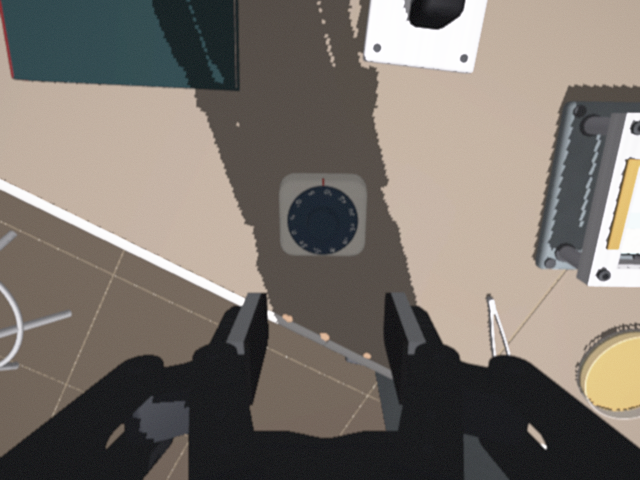

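The wrist view shows the timer's dial centred at about (322,219), between and ahead of the open fingers. I'll cast that to the dial's height.

Run:
```python
from h import *
c=load('w1'); g=c['frame'].max(-1); m=np.zeros_like(g); m[165:265,270:375]=(g[165:265,270:375]<62)*255
k=max(cv2.findContours(m,cv2.RETR_EXTERNAL,cv2.CHAIN_APPROX_NONE)[0],key=cv2.contourArea)
(u,v),r=cv2.minEnclosingCircle(k); print(u,v,r, 'dial',ray(c,u,v,.031)*1000, 'diam',2*np.linalg.norm(ray(c,u+r,v,.031)-ray(c,u,v,.031)))
W=cloud(c); z=W[...,2]; kn=(z>.037)&(m>0); print(kn.sum(),np.nanmean(W[kn],0), W[219,322])
```

```text
322.2029724121094 219.84983825683594 34.54520034790039 dial [439.42850516 393.91788219  31.        ] diam 0.050133266471905004
865 [0.44008327 0.3940754  0.04451676] [0.44396211 0.39503059 0.0460815 ]
```

Call:
{"api": "jog_arm", "payload": {"series": [[[0, -2, 25, 0, 0, 0, 45], [0, 0, 25, 0, 0, 0, 45], [0, 0, 25, 0, 0, 0, 45], [0, 0, 22, 0, 0, 0, 45], [0, 0, 20, 0, 0, 0, 45], [0, 0, 12, 0, 0, 0, 45], [0, 0, 8, 0, 0, 0, 45], [0, 0, 0, 0, 0, 0, 45], [0, 0, 0, 0, 0, 0, 15], [0, 0, 0, 0, 0, 0, 15]]]}}

```text
time_s: 4.15
eef_pos: [0.4412, 0.3927, 0.0356]
eef_rot: [-0.001, 0.992, 0.123, 0.001]
wrist_force: [-4.0, -2.9, 6.2]
opening: 0.214
grasp_force: 60.4
```

Run:
```python
from h import *
need([440,392,34])
```

```text
t 4.15 p [441.2 392.7  35.6] z [ 0.0017  0.0013 -1.    ] q [0.53 0.46 1.69 0.   0.99 1.85] F [-4.  -2.9  6.2] T [-0.45  0.59 -0.01] open 18.2 gf 60.4
tool shift mm [-1.3  0.4  1.6]
close yaw deg -75.84
```

Call:
{"api": "jog_arm", "payload": {"series": [[[0, 0, 0, 0, 0, 0, 15], [0, 0, 0, 0, 0, -0.1, 15], [0, 0, 0, 0, 0, -0.1, 15], [0, 0, 0, 0, 0, -0.1, 15], [0, 0, 0, 0, 0, -0.1, 15], [0, 0, 0, 0, 0, -0.1, 15], [0, 0, 0, 0, 0, -0.1, 15], [0, 0, 0, 0, 0, -0.1, 15], [0, 0, 0, 0, 0, -0.1, 15], [0, 0, 0, 0, 0, -0.1, 15]]]}}

```text
time_s: 5.15
eef_pos: [0.4395, 0.3945, 0.0357]
eef_rot: [-0.002, 0.839, 0.544, 0.001]
wrist_force: [-7.2, 8.5, 5.8]
opening: 0.209
grasp_force: 58.9
```

Run:
```python
from h import *
need([440,392,34])
```

```text
t 5.15 p [439.5 394.5  35.7] z [-3.e-04  4.e-03 -1.e+00] q [0.53 0.46 1.69 0.   0.99 0.95] F [-7.2  8.5  5.8] T [ 1.36  1.19 -0.07] open 17.9 gf 58.9
tool shift mm [-2.1  1.4  1.7]
close yaw deg -24.06
```

Call:
{"api": "jog_arm", "payload": {"series": [[[1.9, -1.9, 0, 0, 0, 0, 15], [0, 0, 0, 0, 0, -0.13, 15], [0, 0, 0, 0, 0, -0.13, 15], [0, 0, 0, 0, 0, -0.13, 15], [0, 0, 0, 0, 0, -0.13, 15], [0, 0, 0, 0, 0, -0.13, 15], [0, 0, 0, 0, 0, -0.13, 15], [0, 0, 0, 0, 0, -0.13, 15], [0, 0, 0, 0, 0, -0.13, 15], [0, 0, 0, 0, 0, -0.13, 15]]]}}

```text
time_s: 6.15
eef_pos: [0.4365, 0.3941, 0.0355]
eef_rot: [-0.002, 0.398, 0.917, -0.002]
wrist_force: [-14.3, -5.6, 19.5]
opening: 0.214
grasp_force: 60.4
```

Run:
```python
from h import *
need([440,392,34])
```

```text
t 6.15 p [436.5 394.1  35.5] z [-0.0057 -0.0023 -1.    ] q [ 0.53  0.46  1.69  0.    1.   -0.22] F [-14.3  -5.6  19.5] T [-0.95  2.38 -0.13] open 18.2 gf 60.4
tool shift mm [-4.   1.2  1.5]
close yaw deg 43.09
```

Call:
{"api": "jog_arm", "payload": {"series": [[[0, 0, -1.5, 0, 0, 0, 45], [0, 0, 0, 0, 0, 0, 45], [0, 0, 0, 0, 0, 0, 45], [0, 0, 0, 0, 0, 0, 45], [0, 0, 0, 0, 0, 0, 45], [0, 0, 0, 0, 0, 0, 45], [0, 0, 0, 0, 0, 0, 45], [0, 0, 0, 0, 0, 0, 45], [0, 0, 0, 0, 0, 0, 45], [0, 0, 0, 0, 0, 0, 45]]]}}

```text
time_s: 7.15
eef_pos: [0.4394, 0.3946, 0.0358]
eef_rot: [-0.0, 0.401, 0.916, -0.0]
wrist_force: [-0.4, -0.3, -0.0]
opening: 0.525
grasp_force: 0.0
```

Run:
```python
from h import *
need([438.4,392.1,34.5])
```

```text
t 7.15 p [439.4 394.6  35.8] z [-0.e+00 -1.e-04 -1.e+00] q [ 0.53  0.46  1.69 -0.    1.   -0.22] F [-0.4 -0.3 -0. ] T [ 0.02  0.05 -0.06] open 44.8 gf 0.0
tool shift mm [-1.1 -2.4  1.3]
close yaw deg 42.74
```

Call:
{"api": "jog_arm", "payload": {"series": [[[-1.1, -2.4, 0, 0, 0, 0, 45], [0, 0, 0, 0, 0, 0, 15], [0, 0, 0, 0, 0, 0, 15], [0, 0, 0, 0, 0, 0, 15], [0, 0, 0, 0, 0, -0.12, 15], [0, 0, 0, 0, 0, -0.12, 15], [0, 0, 0, 0, 0, -0.12, 15], [0, 0, 0, 0, 0, -0.12, 15], [0, 0, 0, 0, 0, -0.12, 15], [0, 0, 0, 0, 0, -0.12, 15]]]}}

```text
time_s: 8.15
eef_pos: [0.4382, 0.3919, 0.036]
eef_rot: [-0.0, 0.05, 0.999, -0.0]
wrist_force: [-2.1, -2.4, 4.9]
opening: 0.208
grasp_force: 58.6
```

Run:
```python
from h import *
need([438.4,392.1,34.5])
```

```text
t 8.15 p [438.2 391.9  36. ] z [-5.e-04 -6.e-04 -1.e+00] q [ 0.53  0.45  1.7  -0.    0.99 -0.94] F [-2.1 -2.4  4.9] T [-0.4   0.33 -0.04] open 17.8 gf 58.6
tool shift mm [-0.2  0.2  1.5]
close yaw deg 84.28
```

Call:
{"api": "jog_arm", "payload": {"series": [[[0, 0, 0, 0, 0, -0.1, 15], [0, 0, 0, 0, 0, -0.1, 15], [0, 0, 0, 0, 0, -0.1, 15], [0, 0, 0, 0, 0, -0.1, 15], [0, 0, 0, 0, 0, -0.1, 15], [0, 0, 0, 0, 0, -0.1, 15], [0, 0, 0, 0, 0, -0.1, 15], [0, 0, 0, 0, 0, -0.1, 15], [0, 0, 0, 0, 0, -0.1, 15], [0, 0, 0, 0, 0, 0, 15]]]}}

```text
time_s: 9.15
eef_pos: [0.4382, 0.3918, 0.0361]
eef_rot: [-0.001, -0.389, 0.921, -0.0]
wrist_force: [-1.8, -2.8, 6.1]
opening: 0.21
grasp_force: 61.4
```

Run:
```python
from h import *
need([438.4,392.1,34.5])
```

```text
t 9.15 p [438.2 391.8  36.1] z [-8.e-04 -9.e-04 -1.e+00] q [ 0.53  0.45  1.7  -0.    0.99 -1.84] F [-1.8 -2.8  6.1] T [-0.44  0.53  0.08] open 17.9 gf 61.4
tool shift mm [-0.4  0.   1.6]
close yaw deg 135.73
```

Call:
{"api": "jog_arm", "payload": {"series": [[[0, 0, 0, 0, 0, -0.08, 15], [0, 0, 0, 0, 0, -0.08, 15], [0, 0, 0, 0, 0, -0.08, 15], [0, 0, 0, 0, 0, -0.08, 15], [0, 0, 0, 0, 0, -0.08, 15], [0, 0, 0, 0, 0, -0.08, 15], [0, 0, 0, 0, 0, -0.08, 15], [0, 0, 0, 0, 0, -0.08, 15], [0, 0, 0, 0, 0, -0.08, 15], [0, 0, 0, 0, 0, 0, 15]]]}}

```text
time_s: 10.15
eef_pos: [0.4383, 0.3917, 0.0363]
eef_rot: [-0.001, -0.687, 0.726, -0.0]
wrist_force: [-2.6, -3.9, 7.2]
opening: 0.206
grasp_force: 61.1
```

Run:
```python
from h import *
need([438.4,392.1,34.5]); print(ctrl.get_obs()['joint_efforts'])
```

```text
t 10.15 p [438.3 391.7  36.3] z [-7.e-04 -8.e-04 -1.e+00] q [ 0.53  0.45  1.7  -0.    0.99 -2.56] F [-2.6 -3.9  7.2] T [-0.68  0.5  -0.66] open 17.6 gf 61.1
tool shift mm [-0.5 -0.1  1.8]
close yaw deg 176.86
[  1.51520222 -47.90971041 -28.18326652   0.20961116  -1.37533151
  -1.3672908 ]
```

Call:
{"api": "jog_arm", "payload": {"series": [[[0, 0, 0, 0, 0, 0, 45], [0, 0, 0, 0, 0, 0, 45], [0, 0, 0, 0, 0, 0, 45], [0, 0, -10, 0, 0, 0, 45], [0, 0, -25, 0, 0, 0, 45], [0, 0, -30, 0, 0, 0, 45], [0, 0, -30, 0, 0, 0.138, 50], [0, 0, -30, 0, 0, 0.138, 50], [0, 0, -25, 0, 0, 0.138, 50], [0, 0, 0, 0, 0, 0.138, 50]]]}}

```text
time_s: 11.15
eef_pos: [0.4407, 0.3937, 0.1914]
eef_rot: [0.004, -0.461, 0.888, 0.0]
wrist_force: [0.4, 0.5, 1.0]
opening: 0.585
grasp_force: 0.0
```

Call:
{"api": "jog_arm", "payload": {"series": [[[0, 0, 0, 0, 0, 0.138, 50], [0, 0, 0, 0, 0, 0.138, 50], [0, 0, 0, 0, 0, 0.138, 50], [0, 0, 0, 0, 0, 0.138, 50], [0, 0, 0, 0, 0, 0.138, 50], [0, 0, 0, 0, 0, 0.138, 50], [0, 0, 0, 0, 0, 0, 50], [0, 0, 0, 0, 0, 0, 50], [0, 0, 0, 0, 0, 0, 50], [0, 0, 0, 0, 0, 0, 50]]]}}

```text
time_s: 12.15
eef_pos: [0.4384, 0.3922, 0.1859]
eef_rot: [0.0, -0.068, 0.998, 0.0]
wrist_force: [0.2, -0.8, -0.0]
opening: 0.587
grasp_force: 0.0
```

Run:
```python
from h import *
need([597.5,361,185],98.3); grab('wrist','w2')
```

```text
t 12.15 p [438.4 392.2 185.9] z [ 1.e-04  0.e+00 -1.e+00] q [ 0.53  0.25  1.62  0.    1.27 -1.18] F [ 0.2 -0.8 -0. ] T [ 0.01 -0.03 -0.02] open 50.1 gf 0.0
tool shift mm [-153.4  -52.6    0.9]
close yaw deg 97.84
rz -0.008
```

View pics/w2.png

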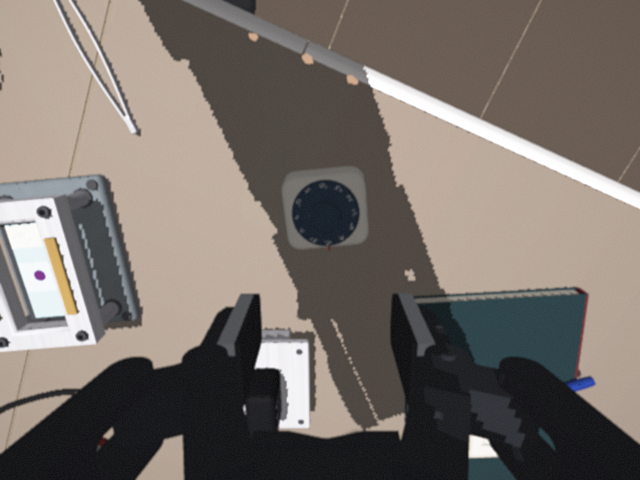

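The wrist view shows the timer upright in place, with its dial at (325,213), and part of the block at (280,380). Next I'll hover above the block.

Call:
{"api": "jog_arm", "payload": {"series": [[[-30, -10, 0, 0, 0, 0, 60], [-30, -10, 0, 0, 0, 0, 60], [-30, -10, 0, 0, 0, 0, 60], [-30, -10, 0, 0, 0, 0, 60], [-25, -9, 0, 0, 0, 0, 60], [-9, -3.5, 0, 0, 0, 0, 60], [0, 0, 0, 0, 0, 0, 60], [0, 0, 0, 0, 0, 0, 60], [0, 0, 0, 0, 0, 0, 60], [0, 0, 0, 0, 0, 0, 60]]]}}

```text
time_s: 13.2
eef_pos: [0.597, 0.3616, 0.186]
eef_rot: [-0.0, -0.068, 0.998, 0.0]
wrist_force: [-0.2, 0.9, -0.0]
opening: 0.702
grasp_force: 0.0
```

Run:
```python
from h import *
need([597.5,361,185],98.3); grab('wrist','w3'); grab('top','top3')
```

```text
t 13.2 p [597.  361.6 186. ] z [-2.e-04  1.e-04 -1.e+00] q [ 0.37  0.49  1.31  0.    1.35 -1.33] F [-0.2  0.9 -0. ] T [ 0.01  0.   -0.01] open 60.0 gf 0.0
tool shift mm [-0.4 -0.6  1. ]
close yaw deg 97.82
rz -0.0083
```

View pics/w3.png

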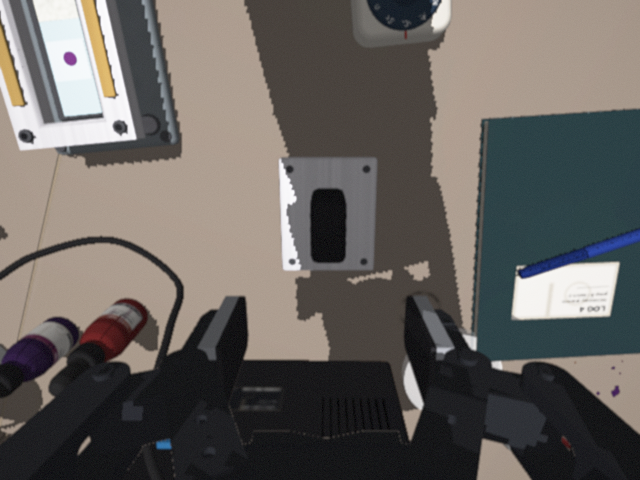

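The wrist view shows the block square to the gripper: flange corners at about (280,157) to (375,270), and the grip from (310,188) to (346,263). I'll work out where it is, with the wrist camera's bias taken from the known timer axis.

Run:
```python
from h import *
c=load('w2'); g=c['frame'].max(-1); m=np.zeros_like(g); m[170:252,283:370]=(g[170:252,283:370]<62)*255
k=max(cv2.findContours(m,cv2.RETR_EXTERNAL,cv2.CHAIN_APPROX_NONE)[0],key=cv2.contourArea)
(u,v),r=cv2.minEnclosingCircle(k); print('w2 dial',u,v,r,ray(c,u,v,.031)*1000)
kn=(cloud(c)[...,2]>.037)&(m>0); print('w2 knob',np.nanmean(cloud(c)[kn],0)*1000)
c=load('w3'); W=cloud(c); z=W[...,2]; roi=np.zeros((480,640),bool); roi[140:285,262:395]=1
for lo,hi,h,n in [(.06,.1,.076,'grip'),(.025,.1,.034,'flange')]:
    m=(roi&(z>lo)&(z<hi)).astype(np.uint8)*255
    k=max(cv2.findContours(m,cv2.RETR_EXTERNAL,cv2.CHAIN_APPROX_NONE)[0],key=cv2.contourArea)[:,0]
    P=np.array([ray(c,*p,h)[:2]*1000 for p in k],np.float32); print(n,cv2.minAreaRect(P),cv2.boundingRect(k))
```

```text
w2 dial 325.276123046875 212.855224609375 33.295902252197266 [437.46598151 393.52351863  31.        ]
w2 knob [436.5226526  393.28095828  44.55854809]
grip ((595.0877075195312, 364.5467834472656), (46.922203063964844, 23.848634719848633), 7.758315563201904) (310, 193, 37, 70)
flange ((597.0620727539062, 364.74462890625), (87.06944274902344, 71.49266052246094), 7.84755277633667) (279, 157, 98, 113)
```

Call:
{"api": "jog_arm", "payload": {"series": [[[-0.4, 1.7, 20, 0, 0, 0, 60], [0, 0, 25, 0, 0, 0, 60], [0, 0, 25, 0, 0, 0, 60], [0, 0, 25, 0, 0, 0, 60], [0, 0, 22, 0, 0, 0, 60], [0, 0, 15, 0, 0, 0, 60], [0, 0, 10, 0, 0, 0, 60], [0, 0, 7, 0, 0, 0, 60], [0, 0, 0, 0, 0, 0, 60], [0, 0, 0, 0, 0, 0, 60]]]}}

```text
time_s: 14.3
eef_pos: [0.5988, 0.3629, 0.0377]
eef_rot: [0.001, -0.068, 0.998, 0.0]
wrist_force: [0.8, 0.2, 0.4]
opening: 0.703
grasp_force: 0.0
```

Call:
{"api": "jog_arm", "payload": {"series": [[[0, 0, 0, 0, 0, 0, 15], [0, 0, 0, 0, 0, 0, 15], [0, 0, 0, 0, 0, 0, 15], [0, 0, 0, 0, 0, 0, 15], [0, 0, 0, 0, 0, 0, 15], [0, 0, 0, 0, 0, 0, 15], [0, 0, 0, 0, 0, 0, 15], [0, 0, 0, 0, 0, 0, 15], [0, 0, 0, 0, 0, 0, 15], [0, 0, 0, 0, 0, 0, 15]]]}}

```text
time_s: 15.3
eef_pos: [0.5988, 0.3629, 0.0377]
eef_rot: [0.001, -0.068, 0.998, 0.0]
wrist_force: [-0.8, 0.1, 5.2]
opening: 0.275
grasp_force: 59.9
```

Run:
```python
from h import *
need([597.5,363,36],97.85)
```

```text
t 15.3 p [598.8 362.9  37.7] z [ 1.3e-03  6.0e-04 -1.0e+00] q [ 0.38  0.65  1.38  0.    1.11 -1.33] F [-0.8  0.1  5.2] T [-0.03  0.11 -0.02] open 23.5 gf 59.9
tool shift mm [1.3 0.2 1.7]
close yaw deg 97.75
rz -0.0018
```

Call:
{"api": "jog_arm", "payload": {"series": [[[0, 0, -5, 0, 0, 0, 15], [0, 0, -15, 0, 0, 0, 15], [0, 0, -20, 0, 0, 0, 15], [0, 0, -20, 0, 0, 0, 15], [0, 0, -20, 0, 0, 0, 15], [0, 0, -20, 0, 0, 0, 15], [0, 0, -10, 0, 0, 0, 15], [0, 0, 0, 0, 0, 0, 15], [0, 0, 0, 0, 0, 0, 15], [0, 0, 0, 0, 0, 0, 15]]]}}

```text
time_s: 16.3
eef_pos: [0.5973, 0.3622, 0.145]
eef_rot: [-0.001, -0.068, 0.998, -0.0]
wrist_force: [-0.3, -0.9, -3.5]
opening: 0.275
grasp_force: 59.0
```

Call:
{"api": "jog_arm", "payload": {"series": [[[8, -12, 0, 0, 0, 0, 15], [15, -22.5, 0, 0, 0, 0, 15], [15, -22.5, 0, 0, 0, 0, 15], [15, -22.5, 0, 0, 0, 0, 15], [15, -22.5, 0, 0, 0, 0, 15], [15, -22.5, 0, 0, 0, 0, 15], [14, -22, 0, 0, 0, 0, 15], [9, -14, 0, 0, 0, 0, 15], [5.5, -8, 0, 0, 0, -0.0925, 15], [0, 0, 0, 0, 0, 0, 15]]]}}

```text
time_s: 17.3
eef_pos: [0.5094, 0.1796, 0.1458]
eef_rot: [-0.001, -0.113, 0.994, -0.0]
wrist_force: [0.5, -0.1, -3.0]
opening: 0.274
grasp_force: 59.6
```

Call:
{"api": "jog_arm", "payload": {"series": [[[0, 0, 0, 0, 0, 0, 15], [0, 0, 0, 0, 0, 0, 15], [0, 0, 0, 0, 0, 0, 15], [0, 0, 0, 0, 0, 0, 15], [0, 0, 0, 0, 0, 0, 15], [0, 0, 0, 0, 0, 0, 15], [0, 0, 0, 0, 0, 0, 15], [0, 0, 0, 0, 0, 0, 15], [0, 0, 0, 0, 0, 0, 15], [0, 0, 0, 0, 0, 0, 15]]]}}

```text
time_s: 18.3
eef_pos: [0.5105, 0.1806, 0.1468]
eef_rot: [0.0, -0.114, 0.994, -0.0]
wrist_force: [1.0, 0.0, -3.6]
opening: 0.273
grasp_force: 59.6
```

Run:
```python
from h import *
need([511,181,148],103.1); [grab(n,n+'4') for n in('wrist','scene','top')]
cv2.imwrite('pics/c4.png',np.hstack([cv2.resize(load('wrist4')['frame'],(400,300)),cv2.resize(load('scene4')['frame'][180:360,200:440],(400,300))]))
```

```text
t 18.3 p [510.5 180.6 146.8] z [ 0.  0. -1.] q [ 0.12  0.2   1.77 -0.    1.18 -1.68] F [ 1.   0.  -3.6] T [ 0.02  0.03 -0.03] open 23.3 gf 59.6
tool shift mm [-0.6  0.2 -1.2]
close yaw deg 103.04
rz -0.001
```

View pics/c4.png

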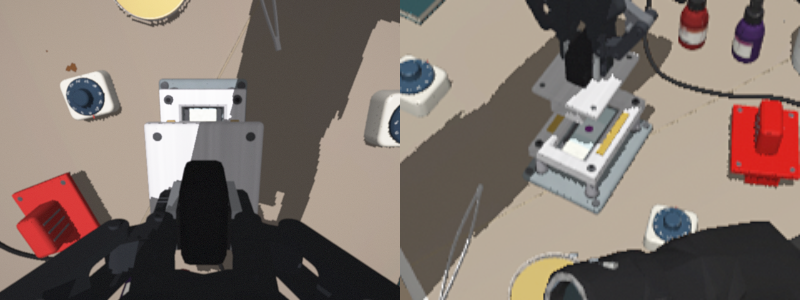

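The view shows the block level in the grip above the press. In the crop's left half the flange spans x 145–264 and the plate below it 160–242. Next I'll measure the offset between block and press from depth, in one and the same wrist image, with the top view as a check.

Run:
```python
from h import *
M,p,o=tool(); c=load('wrist4'); W=cloud(c); z=W[...,2]
print('cam-to-tool x',M.T@(np.array(c['xyz'])*1000-p))
def tl(u,v,h): return M.T@(ray(c,u,v,h)*1000-p)
for v in (215,230,245):   # flange rows
    r=np.where((z[v]>.12)&(z[v]<.16))[0]; r=r[(r>200)&(r<450)]; a,b=tl(r[0],v,.143),tl(r[-1],v,.143); print('flange',v,r[0],r[-1],a[:2].round(1),b[:2].round(1),'mid y',((a+b)/2)[1].round(2))
for v in (150,165,180):
    r=np.where((z[v]>.045)&(z[v]<.07))[0]; r=r[(r>220)&(r<420)]; a,b=tl(r[0],v,.058),tl(r[-1],v,.058); print('plate',v,r[0],r[-1],a[:2].round(1),b[:2].round(1),'mid y',((a+b)/2)[1].round(2))
for u in (245,260,300,330,365,380):
    f=np.where((z[120:300,u]>.12)&(z[120:300,u]<.16))[0]; q=np.where((z[120:200,u]>.045)&(z[120:200,u]<.07))[0]
    print(u,'flange near x',tl(u,f[0]+120,.143)[0].round(1) if len(f) else None,'plate near x',tl(u,q[0]+120,.058)[0].round(1) if len(q) else None, 'win rows',[int(i)+120 for i in np.where(np.diff(q)>2)[0]])
# window near edge
col=z[140:200,310]; print('col310',(col*1000).round(0)[::3])
# top view: flange vs plate
c=load('top4'); W=cloud(c); z=W[...,2]; roi=np.zeros((480,640),bool); roi[205:320,290:390]=1
for lo,hi,h,n in [(.047,.068,.058,'plate'),(.128,.155,.143,'flange')]:
    m=(roi&(z>lo)&(z<hi)).astype(np.uint8)*255
    k=cv2.findNonZero(m)[:,0]; P=np.array([ray(c,*q,h)[:2]*1000 for q in k],np.float32); r=cv2.minAreaRect(P); print(n,r)
```

```text
cam-to-tool x [  74.93102296    1.06382419 -142.63572127]
flange 215 231 420 [ 37.5 -34.1] [37.5 36.8] mid y 1.35
flange 230 233 419 [ 31.7 -33.7] [31.6 36.8] mid y 1.54
flange 245 234 418 [ 25.7 -33.8] [25.6 36.8] mid y 1.54
plate 150 255 393 [ 53.6 -38.3] [53.6 39.6] mid y 0.66
plate 165 256 392 [ 45.2 -38.2] [45.2 39.5] mid y 0.65
plate 180 257 391 [ 36.6 -38. ] [36.6 39.3] mid y 0.64
245 flange near x 45.5 plate near x None win rows []
260 flange near x 45.5 plate near x 58.1 win rows []
300 flange near x 45.5 plate near x 58.0 win rows []
330 flange near x 45.5 plate near x 58.0 win rows []
365 flange near x 45.5 plate near x 58.0 win rows []
380 flange near x 45.5 plate near x 58.0 win rows []
col310 [ 10.  57.  57.  58.  59.  57.  58.  58.  58.  58.  42.  42.  43.  44.
  43.  43.  43.  43.  nan 141.]
plate ((465.64300537109375, 160.2589111328125), (17.170269012451172, 62.61419677734375), 13.200740814208984)
flange ((486.1673278808594, 168.23670959472656), (37.977027893066406, 61.359867095947266), 9.665388107299805)
```

Call:
{"api": "jog_arm", "payload": {"series": [[[0, 0, 15, 0, 0, 0, 15], [0, 0, 15, 0, 0, 0, 15], [0, 0, 8, 0, 0, 0, 15], [0, 0, 5, 0, 0, 0, 15], [0, 0, 4, 0, 0, 0, 15], [0, 0, 4, 0, 0, 0, 15], [0, 0, 4, 0, 0, 0, 15], [0, 0, 3, 0, 0, 0, 15], [0, 0, 2, 0, 0, 0, 15], [0, 0, 0, 0, 0, 0, 15]]]}}

```text
time_s: 19.45
eef_pos: [0.5103, 0.1806, 0.0866]
eef_rot: [-0.0, -0.114, 0.994, 0.0]
wrist_force: [0.1, -0.5, -4.0]
opening: 0.274
grasp_force: 59.5
```

Run:
```python
from h import *
need([510.5,180.6,86],103.1)
```

```text
t 19.45 p [510.3 180.6  86.6] z [-4.e-04 -0.e+00 -1.e+00] q [ 0.12  0.29  1.8   0.    1.05 -1.68] F [ 0.1 -0.5 -4. ] T [ 0.02 -0.02  0.01] open 23.4 gf 59.5
tool shift mm [-0.2 -0.1  0.6]
close yaw deg 103.05
rz -0.0009
```

Call:
{"api": "jog_arm", "payload": {"series": [[[0, 0, 2, 0, 0, 0, 15], [0, 0, 2, 0, 0, 0, 15], [0, 0, 2, 0, 0, 0, 15], [0, 0, 2, 0, 0, 0, 15], [0, 0, 1.5, 0, 0, 0, 15], [0, 0, 1.5, 0, 0, 0, 15], [0, 0, 1, 0, 0, 0, 15], [0, 0, 1, 0, 0, 0, 15], [0, 0, 0, 0, 0, 0, 15], [0, 0, 0, 0, 0, 0, 15]]]}}

```text
time_s: 20.45
eef_pos: [0.5106, 0.1807, 0.074]
eef_rot: [0.0, -0.114, 0.994, 0.0]
wrist_force: [-2.7, -0.6, 4.9]
opening: 0.277
grasp_force: 60.6
```

Run:
```python
from h import *
need([510.5,180.6,72.7],103.1)
```

```text
t 20.45 p [510.6 180.7  74. ] z [ 3.e-04  1.e-04 -1.e+00] q [ 0.12  0.31  1.81  0.    1.03 -1.68] F [-2.7 -0.6  4.9] T [-0.1   0.43 -0.03] open 23.7 gf 60.6
tool shift mm [ 0.1 -0.1  1.3]
close yaw deg 103.05
rz -0.0009
```

Call:
{"api": "jog_arm", "payload": {"series": [[[0, 0, 0.5, 0, 0, 0, 15], [0, 0, 0.5, 0, 0, 0, 15], [0, 0, 0.5, 0, 0, 0, 15], [0, 0, 0.5, 0, 0, 0, 15], [0, 0, 0.5, 0, 0, 0, 15], [0, 0, 0.5, 0, 0, 0, 15], [0, 0, 0, 0, 0, 0, 15], [0, 0, 0, 0, 0, 0, 15], [0, 0, 0, 0, 0, 0, 15], [0, 0, 0, 0, 0, 0, 15]]]}}

```text
time_s: 21.45
eef_pos: [0.5107, 0.1808, 0.0726]
eef_rot: [0.0, -0.114, 0.994, -0.0]
wrist_force: [-9.8, -0.5, 19.9]
opening: 0.273
grasp_force: 62.6
```

Run:
```python
from h import *
need([510.5,180.6,72.7],103.1)
```

```text
t 21.45 p [510.7 180.8  72.6] z [ 3.e-04 -2.e-04 -1.e+00] q [ 0.12  0.31  1.81 -0.    1.03 -1.68] F [-9.8 -0.5 19.9] T [-0.56  1.48 -0.14] open 23.3 gf 62.6
tool shift mm [ 0.2 -0.1 -0.1]
close yaw deg 103.06
rz -0.0007
```

Call:
{"api": "jog_arm", "payload": {"series": [[[0, 0, 0, 0, 0, 0, 15], [0, 0, 0, 0, 0, 0, 15], [0, 0, 0, 0, 0, 0, 15], [0, 0, 0, 0, 0, 0, 15], [0, 0, 0, 0, 0, 0, 15], [0, 0, 0, 0, 0, 0, 15], [0, 0, 0, 0, 0, 0, 15], [0, 0, 0, 0, 0, 0, 15], [0, 0, 0, 0, 0, 0, 15], [0, 0, 0, 0, 0, 0, 15]]]}}

```text
time_s: 22.45
eef_pos: [0.5106, 0.1808, 0.0726]
eef_rot: [0.0, -0.114, 0.994, -0.0]
wrist_force: [-10.0, -0.9, 20.1]
opening: 0.278
grasp_force: 62.6
```

Run:
```python
from h import *
need([510.5,180.6,72.7],103.1)
a=grab('wrist','w5'); b=grab('scene','s5')
W=cloud(a)[195:260,225:420].reshape(-1,3); W=W[(W[:,2]>.055)&(W[:,2]<.08)]
A=np.c_[W[:,:2],np.ones(len(W))]; s=np.linalg.lstsq(A,W[:,2],rcond=None)[0]; print('slope',s,len(W),W[:,2].mean())
cv2.imwrite('pics/c5.png',np.hstack([cv2.resize(a['frame'],(400,300)),cv2.resize(b['frame'][180:360,180:420],(400,300))]))
```

```text
t 22.45 p [510.6 180.8  72.6] z [ 3.e-04 -2.e-04 -1.e+00] q [ 0.12  0.31  1.81 -0.    1.03 -1.68] F [-10.   -0.9  20.1] T [-0.54  1.44 -0.15] open 23.8 gf 62.6
tool shift mm [ 0.2 -0.1 -0.1]
close yaw deg 103.06
rz -0.0007
slope [0.02675466 0.03356978 0.05012591] 12413 0.0687631302604597
```

View pics/c5.png

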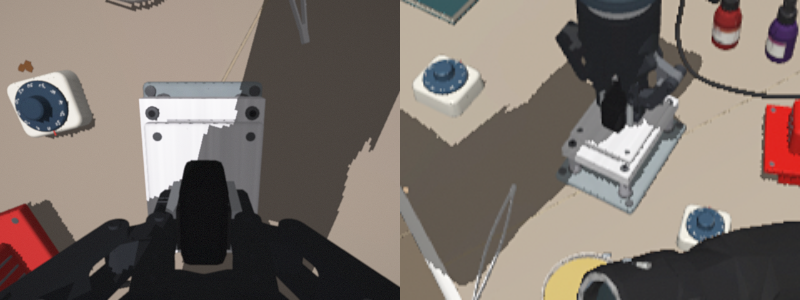

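The flange lies flush in the window on the guide plate (left half, rows 120 onwards) and nothing else has moved. That plane fit also took in guide-plate points, so I'll refit on the flange only, with the hovering picture for reference.

Run:
```python
from h import *
for t,lo,hi in (('w3',.028,.040),('wrist4',.136,.150),('w5',.064,.074)):
    r=(slice(170,260),slice(288,370)) if t=='w3' else (slice(215,250),slice(240,412))
    W=cloud(load(t))[r].reshape(-1,3); W=W[(W[:,2]>lo)&(W[:,2]<hi)]
    m=W.mean(0); s=np.linalg.lstsq(np.c_[W[:,:2]-m[:2],np.ones(len(W))],W[:,2],rcond=None)[0]; print(t,s.round(4),len(W))
```

```text
w3 [-0.0014  0.0019  0.0339] 4827
wrist4 [-0.0119  0.0038  0.1432] 6001
w5 [-0.013   0.0004  0.0691] 5996
```

```bash
python3 -c "
from bench import ctrl
print(ctrl.hand_in())"
```

```text
the job is handed in; nothing more can be done
None
```

I wound the timer to its end stop, pressed the block down on to the stop bars (wrist force about 20 N), and handed the job in still holding it; the end stop shows only as a rise in wrist torque, and the hand-in gave no verdict.

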